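Unload the resin-curing unit

TASK

The curing unit has finished its batch: pull its front flap down, draw the carrier straight out of its channel, keeping it level and never forcing it, and set it down flat and lengthwise in the middle of the cork mat. Only then move every brass piece from it to the shallow wooden tray, all lying on the tray's floor, leave the empty carrier on the mat, and push the flap fully shut again. Do not disturb the other things on the bench.

Things in the scene. Friction and masses are not known exactly. Their poses are not given: they have to be found in the camera images.
- unit: curing unit, fixed: a low grey and white housing 170 mm long (its x), 150 mm wide (its y) and 88 mm high, on a 10 mm high base plate running on to x = -150 mm. Origin on the bench under the middle of the housing; the channel's mouth and, beyond it, the flap face along its own -x; z up. The space between mouth and flap (56 mm) is open above and at the sides.
- mouth (a point): middle of the front edge of the channel's floor: unit frame x = -85, y = 0, z = 50 mm. The channel, 87 mm wide, runs along the unit's x and holds the carrier's edges with 1.5 mm of play at each side and 2.5 mm in height
- hinge (a point): middle of the flap's hinge line, which runs along the unit's y: unit frame x = -145, y = 0, z = 12 mm. The flap is a black panel 8 mm thick, hinged at its lower edge: 140 mm wide up to 45 mm from the hinge, then a tongue 22 mm wide that carries the pull bar at its end
- flap (a joint): angle of the flap: 0 = shut (upright), growing as its top swings away from the unit and down; 1.25 rad = fully down (stop), all of it then lower than 46 mm above the bench. Stiff hinge (0.1 N m of friction): it stays where it is left.
- pull (a point): centre of the flap's pull bar: a round aluminium bar 10 mm thick and 34 mm long, along the unit's y, 80 mm from the hinge (92 mm above the bench when shut). Pinched by its two ends from above, it turns between the fingers as the flap swings, so that the tool can stay upright
- carrier: aluminium slider, 200 mm long over all (its x), 160 g; origin in the middle of its length on its underside, z up. Plate 84 mm wide, 6 mm thick, from x = -60 to +100 mm, with four pockets (centres x = -40, 0, 40, 80 mm, y = 0; 35 mm square, rims 3 mm high). Starts in the channel, its x along the unit's x, origin about 25 mm in front of the unit's and 50 mm above the bench; clear once drawn 165 mm
- grip (a point): middle of the carrier's grip, an upright black blade at its front end: carrier frame x = -79, y = 0, z = 18 mm. The blade is 42 mm long (x), 12 mm thick (y), 36 mm high from the underside up, with nothing beside it; at the start it stands in the open between mouth and flap
- piece1: round brass bezel, about 26 mm across and 14 mm high, amber top, 30 g; origin at the centre of its underside, z up. It starts in one of the carrier's pockets. May be absent.
- piece2: square brass bezel, about 26 mm across and 14 mm high, amber top, 30 g; origin at the centre of its underside, z up. It starts in one of the carrier's pockets. May be absent.
- piece3: round brass bezel, about 26 mm across and 14 mm high, amber top, 30 g; origin at the centre of its underside, z up. It starts in one of the carrier's pockets. May be absent.
- piece4: square brass bezel, about 26 mm across and 14 mm high, amber top, 30 g; origin at the centre of its underside, z up. It starts in one of the carrier's pockets. May be absent.
- mat: cork mat fixed to the bench, 270 mm (its x) by 160 mm (its y), 4 mm thick; origin at the centre of its underside, on the bench
- tray: loose open wooden tray, 150 mm (its x) by 200 mm (its y) outside, walls 5 mm thick and 22 mm high over all, floor 5 mm thick, 350 g; origin at the centre of its underside
- tape: green tape ring, 60 mm across, 20 mm high, a bystander
- doming: steel cube 50 mm, a bystander
- glue: white bottle with a red cap, 38 mm across, 100 mm high, a bystander
- jar: small glass jar, 48 mm across, 50 mm high, a bystander
- driver: screwdriver 150 mm long, lying, a bystander
- hammer: hammer 220 mm long, lying, a bystander
- spool: brass cylinder 44 mm across, 30 mm high, a bystander

How it is judged:
On the way, in this order (a step that is already met when the one before it is completed fails the run):
1. the flap is pulled down (value of joint flap above 1.1 rad), for 0.2 s.
2. the carrier is drawn out of its channel, level (x of carrier in the frame of mouth below -0.102 m and angle between carrier's own z axis and vertical below 0.12 rad), for 0.1 s.
3. the carrier lies flat and lengthwise on the middle of the cork mat, let go (x of carrier in the frame of mat between -0.04 and 0.04 m and y of carrier in the frame of mat between -0.04 and 0.04 m and z of carrier in the frame of mat below 0.009 m and angle between carrier's own z axis and vertical below 0.06 rad and angle between the x axis of carrier and the x axis of mat, either way round below 0.3 rad and linear speed of carrier below 0.02 m/s and contact force between the fingers and carrier below 0.1 N), for 0.2 s.
4. every piece lies in the tray (x of piece1 in the frame of tray between -0.072 and 0.072 m and y of piece1 in the frame of tray between -0.097 and 0.097 m and z of piece1 in the frame of tray between -0.002 and 0.013 m and linear speed of each of piece1, piece2, piece3, piece4 below 0.02 m/s and x of piece2 in the frame of tray between -0.072 and 0.072 m and y of piece2 in the frame of tray between -0.097 and 0.097 m and z of piece2 in the frame of tray between -0.002 and 0.013 m and x of piece3 in the frame of tray between -0.072 and 0.072 m and y of piece3 in the frame of tray between -0.097 and 0.097 m and z of piece3 in the frame of tray between -0.002 and 0.013 m and x of piece4 in the frame of tray between -0.072 and 0.072 m and y of piece4 in the frame of tray between -0.097 and 0.097 m and z of piece4 in the frame of tray between -0.002 and 0.013 m), for 0.2 s.
At the end, for the whole second after the job is handed in: Every piece present lies on the wooden tray's floor, at rest; the carrier lies flat and released on the cork mat, its middle within 40 mm of the mat's along each of the mat's sides and within 0.3 rad of lengthwise; the flap is shut to within 0.08 rad (all of step 3 and all of step 4 and value of joint flap below 0.08 rad and angle between tray's own z axis and vertical below 0.06 rad); the robot touches nothing.
It fails at once if the carrier is tilted more than 0.2 rad (11 degrees) from level (angle between carrier's own z axis and vertical above 0.2 rad).
It fails at once if the carrier is forced in its channel (over 40 N against the unit) (contact force between carrier and unit above 40 N).
It fails at once if one of the other things on the bench is pushed more than 30 mm (distance of any of tape, doming, glue, jar, driver, hammer, spool from where it was at the start of the episode above 0.03 m).
Of piece1, piece2, piece3, piece4 only 2 to 4 are there at a start; the rules pass over those that are not, and their reading is None.
At some moment in a run one of tray, piece1, piece2, piece3, piece4 may be knocked a few centimetres aside while the robot is not near it.
It also fails if it takes over 208 s, if anything falls off the work surface, if the arm or the gripper's body presses on something with over 40 N, if the wrist force passes 120 N, or if a joint passes its speed limit or range.

ROBOT

A 6-joint arm with a two-finger parallel gripper is mounted at the origin on the work surface. World frame = base frame: x ahead of the robot, y to its left, z up, the work surface at z = 0. Lengths are in m, angles in rad, forces in N, time in s.
With the tool pointing down it reaches from about 0.275 to 0.825 m from the base axis. Payload 4.9 kg.
Tool frame: the origin (TCP) lies between the finger pads; the fingertips stand 14 mm ahead of it and the grasp point (between the pads) lies 5 mm behind it; z points along the fingers, x is the direction in which the jaws open and shut, and the axes are right-handed (so a half turn about z gives the same grasp; the last joint's range is limited). The gripper opens to 85 mm and grips with 20 to 120 N. Pads are 22 mm wide; open, the fingers measure 114 mm over their backs; the gripper's body (76 mm by 85 mm) begins 54 mm behind the grasp point. The pads swing forward as they close: fully open they stand 13 mm farther back than shut.
Start: joints at [0.996, 0.326, -0.193, 1.052, 0, 1.437], TCP at [0.235, 0.497, 0.245] pointing down, gripper open.
Joint ranges: [-2.65, 2.65], [-0.97, 1.79], [-1.3, 1.35], [-1.93, 2.1], [-1.47, 1.37], [-3.14, 3.14]. Speed limits (rad/s): [2.57, 2.57, 3.14, 3.14, 3.14, 3.14].

INTERFACE

Orientations are given as a 3x3 rotation matrix whose columns are the frame's x, y, z axes.
In Python, from plant import * gives the robot as it stands.
- The arm moves only by the tool step_arm, never from a script. Its argument "commands" is a list of rows, each a list of 5 numbers: the opening, from 0 (shut) to 1 (fully open), then the shift along the tool's x, y, z in m, then the turn about the tool's z in degrees. In form: [[jaw, x, y, z, twist], ...]. A call has 1 to 12 rows; each row is the pose to reach, as a shift and turn from the pose commanded when the call began, along the tool's axes at that moment; what a row does not reach only later rows make up. A row lasts 1/8 s, in which the tool goes at most 62.5 mm and 10.7 degrees, less where a joint would pass 70% of its speed; a pose out of reach is approached as far as the arm can. A call with a gripper value outside its range is refused whole. The fingers move at their own pace and stop on an object; "squeeze" is the grip in N (left out, the last holds). Time passes only in rows, so rows that repeat a pose let the fingers close. It gives the time, the measured TCP pose, the force and the opening at its end, in the units of the state.
- read_state(): the state, without advancing time (a new reading comes with each control period).
- snapshot(name): name is "scene" or "top"; returns a dict with "frame" (384x512x3 uint8, red, green, blue), "K" (3x3 intrinsics, pixels), "camera_from_world" (4x4, takes a point from world to camera coordinates). Camera axes: x right, y up, looking along -z (the intrinsics and any distortion apply to the point x, -y, -z); pixel columns grow to the right and rows downward; lengths in m; the calibration is good to about 2 mm. A picture is of the moment at which its call begins. There is no depth.
- close_job(): hands the job in, once; it reports no verdict.
Trained networks look in a picture, given as the dict that the camera call returned (one of the last four; its "shot" number tells which), for a name from the list of things; names that differ only in an ending like _2 or _b are one class to them, and where a whole thing is asked for, a point or a joint stands for the part that bears it (a point fixed in the world has none). Each returns a list of dicts, best first, with "p" (0 to 1); they miss things now and then, are a little off and sometimes report something else, mostly with a low value. They report only what shows in the picture. A call takes as long as a camera call.
- boxes_of(picture, query): "extent" ([centre column, centre row, width, height] in pixels, round what is visible of it).
- regions_of(picture, query): "mask" (384x512 bool, what is visible of it) and "extent" ([centre column, centre row, width, height] in pixels, round what is visible of it).
The state is a dict: "t": time; "joints": joint angles; "dq": joint speeds; "joint_efforts": joint torques, N m; "ee_pos": TCP position; "orientation": TCP orientation; "contact_force": force on the tool from outside, world axes, zero at the start; "ft_torque": the same for the moment, N m; "width": opening from 0.0 (shut) to 1.0 (fully open).
Only numpy, scipy, OpenCV 4.12 (cv2) and the standard library are available. Lean on these libraries where they do the work, as an engineer would, in place of code of your own. Each camera call takes 0.05 s, during which the arm holds its last target. There are 200 camera calls.

## Working session

There is one attempt and no reset: what is moved stays moved. The work goes in short steps, Python scripts to look and compute and a tool call to move; the robot and the scene stay as the last step left them, time stands still between calls to the robot, and variables do not carry over. Pictures are saved under pics/ and viewed, about 12 in all and at most 16, crops included, and the job is handed in when it is done.

Besides the shell and the picture viewer there is one more tool, called as name(argument=value, ...) on one line, values as JSON. step_arm: Moves the arm, as the interface text tells. Its arguments: {"type":"object","properties":{"commands":{"type":"array"},"squeeze":{"type":"number"}},"required":["commands"]}

```bash
mkdir -p pics; ls
cat > h.py <<'E'
from plant import *
import numpy as np, cv2
def save(p,n,crop=None,s=1):
    f=p["frame"][:,:,::-1]
    if crop: f=f[crop[1]:crop[3],crop[0]:crop[2]]
    cv2.imwrite(f"pics/{n}.png",cv2.resize(f,None,fx=s,fy=s,interpolation=cv2.INTER_CUBIC))
def proj(p,X):
    X=np.atleast_2d(X); T=p["camera_from_world"]; c=X@T[:3,:3].T+T[:3,3]
    v=np.c_[c[:,0],-c[:,1],-c[:,2]]@np.array(p["K"]).T
    return v[:,:2]/v[:,2:]
def back(p,uv,z):
    "pixel -> world at height z"
    uv=np.atleast_2d(uv).astype(float); T=np.array(p["camera_from_world"]); R=T[:3,:3]; o=-R.T@T[:3,3]
    d=np.c_[uv,np.ones(len(uv))]@np.linalg.inv(p["K"]).T; d=(d*[1,-1,-1])@R
    return o+d*((z-o[2])/d[:,2])[:,None]
E
python3 - <<'E'
from h import *
for n in ("scene","top"):
    p=snapshot(n); save(p,n+"0",s=1.5); print(n,[k for k in p]); print(np.array(p["K"]).round(1).tolist()); T=np.array(p["camera_from_world"]);print((-T[:3,:3].T@T[:3,3]).round(3))
    for q in ["unit","flap","carrier","grip","pull","piece1","piece2","mat","tray"]:
        print(q,[(round(d["p"],2),np.round(d["extent"]).tolist()) for d in boxes_of(p,q)][:4])
s=read_state();print(s)
E
```

```text
pics
scene ['frame', 'K', 'camera_from_world', 'shot']
[[424.0, 0.0, 249.9], [0.0, 424.0, 186.9], [0.0, 0.0, 1.0]]
[1.237 0.618 0.866]
unit [(0.6, [312.0, 245.0, 104.0, 90.0])]
flap [(0.74, [275.0, 218.0, 32.0, 37.0])]
carrier [(0.53, [288.0, 215.0, 15.0, 13.0]), (0.45, [310.0, 242.0, 110.0, 87.0])]
grip []
pull [(0.67, [277.0, 217.0, 31.0, 39.0]), (0.54, [198.0, 132.0, 30.0, 34.0])]
piece1 []
piece2 []
mat [(0.75, [239.0, 167.0, 85.0, 57.0])]
tray [(0.95, [190.0, 196.0, 81.0, 55.0]), (0.72, [287.0, 215.0, 17.0, 17.0])]
top ['frame', 'K', 'camera_from_world', 'shot']
[[349.6, 0.0, 252.4], [0.0, 349.6, 193.0], [0.0, 0.0, 1.0]]
[ 0.413 -0.002  1.321]
unit [(0.72, [233.0, 242.0, 6.0, 6.0]), (0.57, [194.0, 193.0, 69.0, 45.0])]
flap [(0.71, [225.0, 191.0, 4.0, 36.0])]
carrier [(0.5, [215.0, 190.0, 12.0, 15.0]), (0.45, [196.0, 194.0, 71.0, 48.0])]
grip [(0.55, [214.0, 191.0, 12.0, 6.0])]
pull []
piece1 [(0.44, [213.0, 193.0, 13.0, 12.0])]
piece2 [(0.44, [213.0, 193.0, 13.0, 12.0])]
mat [(0.97, [299.0, 225.0, 75.0, 50.0])]
tray [(0.97, [299.0, 172.0, 56.0, 44.0]), (0.42, [298.0, 225.0, 73.0, 52.0])]
{'t': 1.0, 'joints': array([ 9.95812734e-01,  3.26159287e-01, -1.92588822e-01,  1.05199115e+00,
        1.93761277e-05,  1.43659231e+00]), 'dq': array([ 0.00079441,  0.00045449, -0.00022615, -0.00116407,  0.00044142,
        0.00220642]), 'joint_efforts': array([-1.59616347e-04, -4.43333995e+01,  2.62761998e+01,  9.53360286e-04,
       -8.36860045e-05,  2.03920814e-05]), 'ee_pos': array([0.23465734, 0.49746208, 0.24530728]), 'orientation': array([[ 4.26644661e-01,  9.04419335e-01,  1.47770603e-05],
       [ 9.04419333e-01, -4.26644661e-01,  5.84329282e-05],
       [ 5.91524239e-05, -1.15654378e-05, -9.99999998e-01]]), 'contact_force': array([-0.19928966,  0.95835242, -0.24046507]), 'ft_torque': array([-0.02838934, -0.0354283 , -0.0604552 ]), 'width': 0.9988153034502938}
```

Run:
```python
from h import *
p=snapshot("top"); save(p,"topc",(150,100,380,280),3.4)
print(np.array(p["camera_from_world"]).round(3).tolist())
```

```text
[[-0.008, -1.0, 0.002, -0.001], [0.993, -0.008, 0.119, -0.568], [-0.119, 0.003, 0.993, -1.262], [0.0, 0.0, 0.0, 1.0]]
```

View pics/scene0.png

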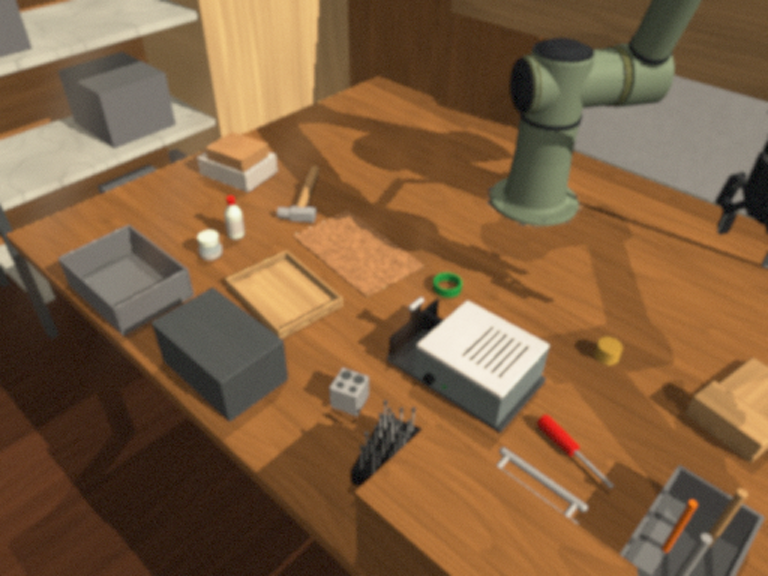

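View pics/topc.png

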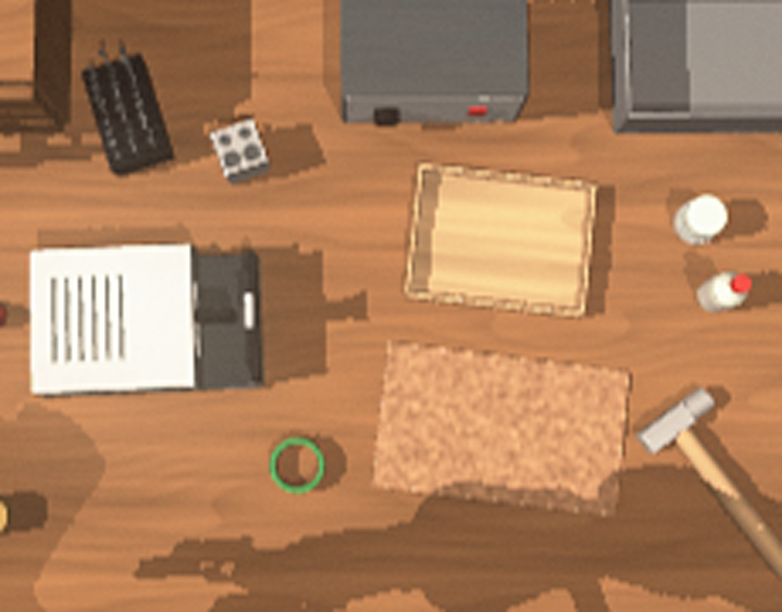

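The scene shows the unit on the left of the top view with its flap to the right (world -y). The bar is at crop (249,311), the blade at about (213,305), the mat at about (503,427) and the tray at about (501,240). The tape lies below the mouth. Next I'll measure these by segmentation.

```bash
cat >> h.py <<'E'
def rect(p,m,z):
    "min-area rectangle of mask as world corners at height z: centre, sizes, angle of long side (deg)"
    m=m.astype(np.uint8); n,l,st,_=cv2.connectedComponentsWithStats(m); k=1+np.argmax(st[1:,4]); 
    c=cv2.findContours((l==k).astype(np.uint8),cv2.RETR_EXTERNAL,cv2.CHAIN_APPROX_NONE)[0][0].reshape(-1,2)
    w=back(p,c,z)[:,:2]; r=cv2.minAreaRect((w*1000).astype(np.float32)); b=cv2.boxPoints(r)
    e=b[1]-b[0],b[2]-b[1]; L=max(e,key=np.linalg.norm)
    return np.round(r[0],1),np.round(r[1],1),round(float(np.degrees(np.arctan2(L[1],L[0]))%180),1)
E
python3 - <<'E'
from h import *
p=snapshot("top"); f=p["frame"].astype(int); mx,mn=f.max(2),f.min(2)
w=(mn>185)&(mx-mn<35); w[:, :155]=0; w[:,222:]=0; w[:165]=0;w[225:]=0
w2=cv2.morphologyEx(w.astype(np.uint8),cv2.MORPH_CLOSE,np.ones((7,7)))
print("roof",rect(p,w2,.088))
b=(mn>150)&(mx-mn<35); b[:,:219]=0;b[:,228:]=0;b[:180]=0;b[205:]=0
ys,xs=np.nonzero(b);print("bar px",xs.mean(),ys.mean(),back(p,[xs.mean(),ys.mean()],.095),rect(p,b,.095))
for q,z in [("mat",.004),("tray",.022),("tape",.02),("jar",.05),("glue",.1),("doming",.05),("hammer",.02),("driver",.02),("spool",.03)]:
    r=regions_of(p,q)
    if r: print(q,round(r[0]["p"],2),rect(p,r[0]["mask"],z))
bb=f[165:225,205:230].max(2)
print(bb[10:45].tolist())
s=snapshot("scene"); f=s["frame"].astype(int)
# scene view checks later
save(s,"scenec",(250,185,380,290),6)
E
```

```text
roof (array([563.4, 243.1]), array([150.6, 167. ]), 92.1)
bar px 222.5 190.5 [[0.57057819 0.1000679  0.095     ]] (array([570.6, 100.1]), array([32.1,  3.5]), 0.1)
mat 0.6 (array([ 450.7, -172.5]), array([277.7, 164.3]), 83.5)
tray 0.95 (array([ 657.7, -173.4]), array([205.2, 155.1]), 82.9)
jar 0.45 (array([ 671.4, -389.9]), array([46.7, 59.1]), 133.1)
doming 0.71 (array([751.8, 111.3]), array([58.2, 47. ]), 18.0)
hammer 0.76 (array([ 371.8, -401.4]), array([222.5,  91. ]), 25.5)
driver 0.59 (array([582.6, 413.6]), array([83.7, 30. ]), 75.5)
spool 0.69 (array([359., 380.]), array([43.2, 43.7]), 91.5)
[[255, 102, 82, 92, 97, 96, 98, 100, 96, 94, 90, 91, 92, 95, 96, 97, 83, 83, 70, 75, 80, 126, 142, 137, 138], [255, 111, 79, 86, 101, 101, 97, 98, 97, 96, 98, 94, 95, 95, 94, 97, 86, 83, 76, 77, 75, 113, 143, 140, 140], [255, 115, 77, 87, 98, 96, 99, 99, 93, 95, 97, 96, 98, 97, 93, 97, 84, 80, 77, 79, 73, 112, 141, 139, 138], [255, 118, 81, 86, 101, 98, 97, 98, 99, 96, 98, 99, 97, 98, 98, 96, 83, 79, 77, 79, 74, 114, 136, 130, 132], [255, 122, 82, 88, 98, 99, 100, 98, 98, 99, 98, 98, 97,
[... 2750 characters left out ...]
5, 115, 142, 138], [253, 253, 92, 155, 93, 102, 101, 100, 101, 102, 100, 101, 101, 102, 97, 97, 96, 87, 83, 80, 80, 76, 114, 141, 140], [253, 255, 86, 99, 93, 103, 101, 99, 101, 100, 99, 100, 99, 99, 98, 98, 97, 86, 81, 82, 79, 77, 116, 143, 141], [253, 255, 88, 87, 92, 100, 97, 101, 100, 99, 101, 98, 99, 98, 97, 99, 98, 88, 82, 83, 82, 75, 121, 146, 143], [253, 255, 95, 85, 89, 102, 101, 102, 98, 101, 101, 101, 103, 99, 100, 101, 99, 94, 81, 80, 80, 74, 115, 143, 142], [253, 255, 104, 87, 91, 101, 102, 100, 98, 98, 98, 99, 98, 99, 101, 101, 98, 96, 84, 82, 84, 69, 104, 145, 144], [253, 255, 108, 88, 91, 101, 99, 101, 100, 100, 98, 100, 98, 97, 98, 99, 98, 97, 91, 82, 82, 71, 107, 151, 147]]
```

View pics/scenec.png

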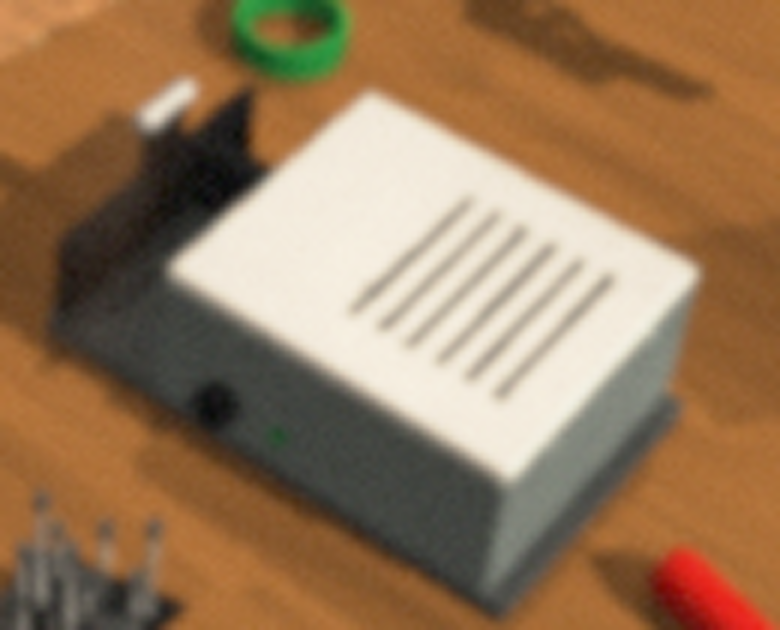

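Run:
```python
from h import *
from scipy.optimize import least_squares
s=snapshot("scene"); t=snapshot("top")
sc=(np.array([(370,92),(700,270),(512,480),(172,268),(167,104)])+.5)/6-.5+[250,185]
print(back(s,sc[:4],.088).round(4)[:,:2].tolist(), back(s,sc[4],.092).round(4))
# top roof edges, subpixel
g=cv2.cvtColor(t["frame"],cv2.COLOR_RGB2GRAY)
def model(v):
    c,si=np.cos(v[2]),np.sin(v[2]); R=np.array([[c,-si],[si,c]])
    q=np.array([(-85,-75),(-85,75),(85,75),(85,-75)])/1000
    return q@R.T+v[:2]
# IoU-like fit: render roof at 8x antialias and compare whiteness
f=t["frame"].astype(float); W=np.clip((f.min(2)-130)/110,0,1)[165:225,150:222]
def ren(v):
    w=np.c_[model(v),np.full(4,.088)]; uv=proj(t,w)-[150,165]
    im=np.zeros((60*8,72*8),np.uint8); cv2.fillPoly(im,[np.round(((uv+.5)*8)*16).astype(np.int32)],255,shift=4)
    return cv2.resize(im,(72,60),interpolation=cv2.INTER_AREA)/255.
m=np.ones_like(W,bool); m[6:-6,6:-6]=1
from scipy.optimize import minimize
r=minimize(lambda v:((ren(v)-W)**2)[m].sum(),[.563,.243,np.radians(92)],method="Nelder-Mead",options=dict(initial_simplex=[[.563,.243,1.605],[.568,.243,1.605],[.563,.248,1.605],[.563,.243,1.64]]))
print(r.x[:2],np.degrees(r.x[2]),r.fun)
v=r.x; u=np.array([np.cos(v[2]),np.sin(v[2])])
print("bar pred",v[:2]-.145*u,"mouth",v[:2]-.085*u,"grip",v[:2]-.104*u)
print("scene corners pred-meas px",(proj(s,np.c_[model(v),np.full(4,.088)])[[0,3,2,1]]).round(1).tolist(),sc.round(1).tolist())
print("bar px scene",proj(s,np.r_[v[:2]-.145*u,.092]),"top",proj(t,np.r_[v[:2]-.145*u,.095]))
```

```text
[[0.4905, 0.154], [0.4843, 0.3231], [0.6334, 0.3301], [0.6377, 0.1605]] [[0.5642 0.0949 0.092 ]]
[0.56388321 0.24377157] 91.97523805330992 164.36408460191723
bar pred [0.56888101 0.09885773] mouth [0.56681295 0.15882208] grip [0.56746783 0.13983337]
scene corners pred-meas px [[277.5, 230.3], [334.7, 265.5], [366.9, 230.5], [311.6, 200.5]] [[311.2, 199.9], [366.2, 229.6], [334.9, 264.6], [278.2, 229.2], [277.4, 201.9]]
bar px scene [[277.41078886 203.43829912]] top [[222.84150031 190.97385327]]
```

```bash
cat >> h.py <<'E'
U0=np.array([.563,.243]); UY=np.radians(92.1)
def unit(x,y,z):
    c,s=np.cos(UY),np.sin(UY); return np.array([U0[0]+c*x-s*y,U0[1]+s*x+c*y,z])
def go(P,yaw=None,st=None):
    "shift in mm along tool axes and twist to bring TCP to P with tool x at world yaw (deg)"
    st=st or read_state(); R=st["orientation"]; d=(np.array(P)-st["ee_pos"])@R*1000
    cur=np.degrees(np.arctan2(R[1,0],R[0,0])); tw=0 if yaw is None else -((yaw-cur+90)%180-90)
    return d.round(1).tolist(), round(tw,1)
E
python3 - <<'E'
from h import *
print(go(unit(-.145,0,.16),2.1))
E
```

```text
([-218.8, 472.1, 85.3], np.float64(62.6))
```

step_arm(commands=[[0.8, -0.02, 0.043, 0, 6], [0.8, -0.04, 0.086, 0, 12], [0.8, -0.06, 0.129, 0, 18], [0.8, -0.08, 0.172, 0, 24], [0.8, -0.1, 0.215, 0, 30], [0.8, -0.12, 0.258, 0, 36], [0.8, -0.14, 0.301, 0.01, 42], [0.8, -0.16, 0.344, 0.02, 48], [0.8, -0.18, 0.387, 0.03, 54], [0.8, -0.2, 0.43, 0.05, 60], [0.8, -0.219, 0.472, 0.065, 62.6], [0.8, -0.219, 0.472, 0.085, 62.6]])

```text
t: 3.2
ee_pos: [0.5708, 0.0953, 0.16]
orientation: [[0.999, 0.033, 0.003], [0.033, -0.999, -0.0], [0.002, 0.001, -1.0]]
contact_force: [-0.5, 0.5, 0.9]
width: 0.8
```

Run:
```python
from h import *
s=read_state();print(s["ee_pos"],s["orientation"][:,0],s["joints"],s["contact_force"])
print(go(unit(-.145,0,.088),2.1))
p=snapshot("scene"); save(p,"a1",(230,120,360,240),6)
```

```text
[0.57080025 0.09525656 0.15996685] [0.9994582  0.03281885 0.00249384] [ 3.80982198e-02  4.45030737e-01 -2.43707278e-01  8.79567238e-01
 -5.30994332e-04  1.57606968e+00] [-0.47301395  0.51467944  0.86587117]
([-2.6, -3.0, 72.0], np.float64(-0.2))
```

View pics/a1.png

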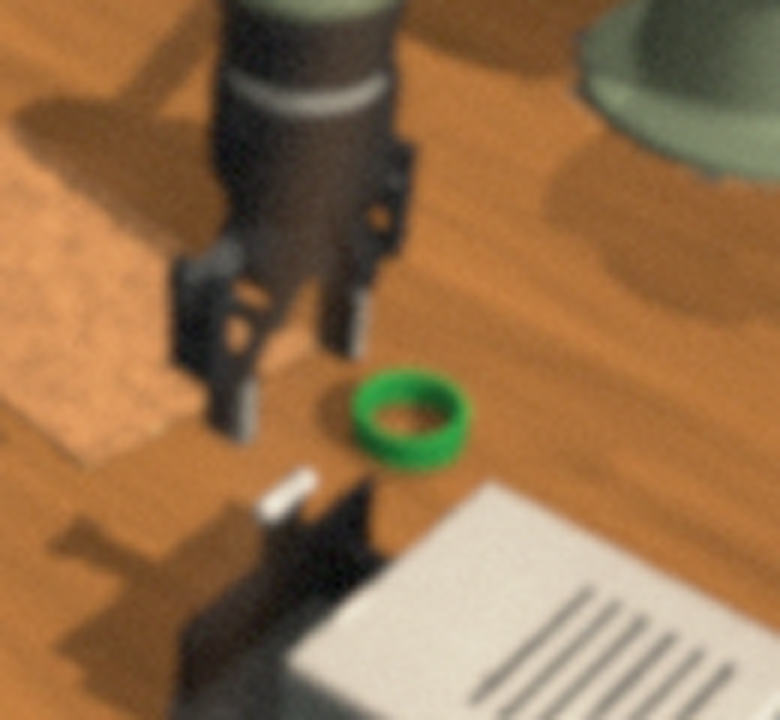

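The fingers straddle the bar from above (crop ~(235,430) and (350,350), bar at (287,495)). I'll descend and pinch it.

step_arm(commands=[[0.8, -0.002, -0.003, 0.02, 0], [0.8, -0.002, -0.003, 0.04, 0], [0.8, -0.002, -0.003, 0.06, 0], [0.8, -0.002, -0.003, 0.072, 0], [0.8, -0.002, -0.003, 0.072, 0], [0.4, -0.002, -0.003, 0.072, 0], [0.25, -0.002, -0.003, 0.072, 0], [0.25, -0.002, -0.003, 0.072, 0], [0.25, -0.002, -0.003, 0.072, 0], [0.25, -0.002, -0.003, 0.072, 0]], squeeze=20)

```text
t: 4.5
ee_pos: [0.5678, 0.101, 0.0895]
orientation: [[0.999, 0.037, 0.004], [0.037, -0.999, 0.0], [0.004, -0.0, -1.0]]
contact_force: [4.4, 0.3, 5.7]
width: 0.389
```

step_arm(commands=[[0.25, 0, 0.0096, 0.0006, 0], [0.25, 0, 0.019, 0.0023, 0], [0.25, 0, 0.0282, 0.0051, 0], [0.25, 0, 0.0369, 0.009, 0], [0.25, 0, 0.0452, 0.014, 0], [0.25, 0, 0.0528, 0.0199, 0], [0.25, 0, 0.0596, 0.0266, 0], [0.25, 0, 0.0655, 0.0341, 0], [0.25, 0, 0.0706, 0.0423, 0], [0.25, 0, 0.0746, 0.051, 0], [0.25, 0, 0.0754, 0.0533, 0], [0.25, 0, 0.0754, 0.0533, 0]], squeeze=30)

```text
t: 6.0
ee_pos: [0.5707, 0.0245, 0.0353]
orientation: [[0.999, 0.037, 0.003], [0.037, -0.999, -0.002], [0.003, 0.002, -1.0]]
contact_force: [6.1, -3.2, 1.5]
width: 0.391
```

Run:
```python
from h import *
s=read_state();print(s["ee_pos"],s["contact_force"],s["width"], (s["ee_pos"][:2]-U0)@[np.cos(UY),np.sin(UY)])
p=snapshot("scene"); save(p,"a2",(230,120,360,240),6)
```

```text
[0.57065561 0.02453632 0.03528919] [ 6.1342943  -3.24070153  1.51003341] 0.3905883809109172 -0.2185974848815604
```

View pics/a2.png

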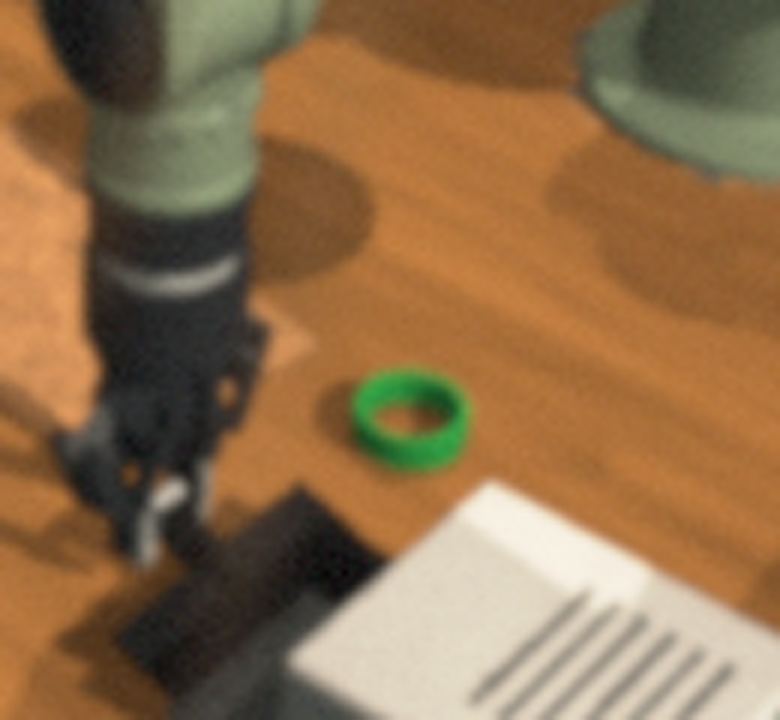

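step_arm(commands=[[0.25, 0, 0.001, 0.002, 0], [0.25, 0, 0.001, 0.0035, 0], [0.25, 0, 0.001, 0.0035, 0], [0.7, 0, 0.001, 0.0035, 0], [0.7, 0, 0.001, 0.0, 0], [0.7, 0, 0.001, -0.02, 0], [0.7, 0, 0.001, -0.06, 0], [0.7, 0, 0.0, -0.1, 0], [0.7, 0, -0.04, -0.11, 0], [0.7, 0, -0.08, -0.11, 0], [0.7, 0, -0.112, -0.11, 0], [0.7, 0, -0.112, -0.11, 0]])

```text
t: 7.55
ee_pos: [0.5631, 0.1393, 0.1443]
orientation: [[0.999, 0.041, -0.002], [0.041, -0.999, -0.0], [-0.002, 0.0, -1.0]]
contact_force: [-0.9, -0.6, 0.5]
width: 0.696
```

Run:
```python
from h import *
s=read_state();print(s["ee_pos"],s["contact_force"],s["orientation"][:,0])
print(go(unit(-.106,0,.065),2.1), unit(-.106,0,.065))
p=snapshot("scene"); save(p,"a3",(250,150,350,250),7); 
for X in [unit(-.125,-.006,.086),unit(-.125,.006,.086),unit(-.083,.006,.086)]: print((proj(p,X)-[250,150])*7+3)
```

```text
[0.56311264 0.13933174 0.14433372] [-0.87983798 -0.64315386  0.49535437] [ 0.99915726  0.0409735  -0.0024363 ]
([3.9, 2.4, 79.3], np.float64(0.2)) [0.56688423 0.13707119 0.065     ]
[[224.91527959 418.45139477]]
[[244.08821101 402.3900117 ]]
[[332.40135258 452.87788466]]
```

View pics/a3.png

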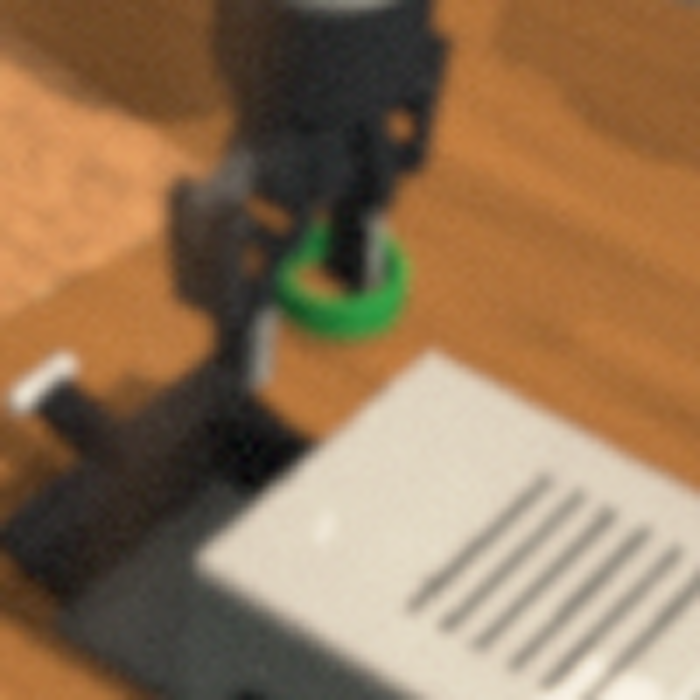

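step_arm(commands=[[0.7, 0.001, 0.001, 0.02, 0], [0.7, 0.001, 0.001, 0.03, 0], [0.7, 0.001, 0.001, 0.03, 0], [0.7, 0.001, 0.001, 0.03, 0]])

```text
t: 8.1
ee_pos: [0.5659, 0.1361, 0.1153]
orientation: [[0.999, 0.037, 0.0], [0.037, -0.999, -0.0], [0.0, 0.0, -1.0]]
contact_force: [-0.5, -0.5, 0.6]
width: 0.698
```

Run:
```python
from h import *
s=read_state();print(s["ee_pos"],s["dq"].round(3))
print(go(unit(-.106,0,.065),2.1), unit(-.106,0,.065))
```

```text
[0.56588344 0.13608154 0.11531969] [ 0.003 -0.007  0.008 -0.002 -0.     0.001]
([1.0, -1.0, 50.3], np.float64(0.0)) [0.56688423 0.13707119 0.065     ]
```

step_arm(commands=[[0.5, 0.002, -0.001, 0.015, 0], [0.4, 0.002, -0.001, 0.03, 0], [0.4, 0.002, -0.001, 0.042, 0], [0.4, 0.002, -0.001, 0.05, 0], [0.4, 0.002, -0.001, 0.05, 0], [0.25, 0.002, -0.001, 0.05, 0], [0.15, 0.002, -0.001, 0.05, 0], [0.05, 0.002, -0.001, 0.05, 0], [0.05, 0.002, -0.001, 0.05, 0], [0.05, 0.002, -0.001, 0.05, 0]], squeeze=20)

```text
t: 9.35
ee_pos: [0.5678, 0.1376, 0.0655]
orientation: [[0.999, 0.037, 0.001], [0.037, -0.999, 0.0], [0.001, -0.0, -1.0]]
contact_force: [-1.4, -0.1, 5.3]
width: 0.136
```

Run:
```python
from h import *
s=read_state();print(s["ee_pos"],s["contact_force"],s["ft_torque"],s["width"],s["orientation"])
```

```text
[0.56783481 0.13760234 0.06546461] [-1.38754664 -0.11338182  5.34764028] [-0.08360579  0.34218581 -0.02537863] 0.1363484378079752 [[ 9.99301345e-01  3.73693326e-02  5.96357447e-04]
 [ 3.73693228e-02 -9.99301523e-01  2.75525458e-05]
 [ 5.96970525e-04 -5.24782218e-06 -9.99999822e-01]]
```

step_arm(commands=[[0.05, 0, 0, 0, 0], [0.05, 0, 0, 0, 0], [0.05, 0, 0, -0.0005, 0], [0.05, 0, 0.002, -0.001, 0], [0.05, 0, 0.006, -0.001, 0], [0.05, 0, 0.011, -0.001, 0], [0.05, 0, 0.017, -0.001, 0], [0.05, 0, 0.023, -0.001, 0], [0.05, 0, 0.028, -0.001, 0], [0.05, 0, 0.03, -0.001, 0]], squeeze=110)

```text
t: 10.6
ee_pos: [0.5687, 0.1071, 0.0659]
orientation: [[0.999, 0.037, -0.0], [0.037, -0.999, -0.0], [-0.0, 0.0, -1.0]]
contact_force: [-0.6, 0.7, -2.2]
width: 0.124
```

Run:
```python
from h import *
s=read_state();print(s["ee_pos"],s["contact_force"],s["ft_torque"],s["width"])
```

```text
[0.56868628 0.10709575 0.06593366] [-0.57932987  0.74898559 -2.16695856] [-0.04414761 -0.03286577  0.01548137] 0.1241102555386223
```

step_arm(commands=[[0.05, 0, 0.004, 0, 0], [0.05, 0, 0.01, 0, 0], [0.05, 0, 0.016, 0, 0], [0.05, 0, 0.022, 0, 0], [0.05, 0, 0.028, 0, 0], [0.05, 0, 0.034, 0, 0], [0.05, 0, 0.04, 0, 0], [0.05, 0, 0.046, 0, 0], [0.05, 0, 0.052, 0, 0], [0.05, 0, 0.058, 0, 0], [0.05, 0, 0.062, 0, 0], [0.05, 0, 0.062, 0, 0]])

```text
t: 12.1
ee_pos: [0.5711, 0.0453, 0.066]
orientation: [[0.999, 0.037, 0.0], [0.037, -0.999, -0.0], [0.0, 0.0, -1.0]]
contact_force: [0.7, -0.7, -0.4]
width: 0.123
```

Run:
```python
from h import *
s=read_state();print(s["ee_pos"],s["contact_force"],s["ft_torque"],s["width"])
```

```text
[0.57110787 0.04529618 0.0660128 ] [ 0.70141051 -0.72230336 -0.38530035] [-0.17496935 -0.03337994 -0.0565005 ] 0.1230752850241319
```

step_arm(commands=[[0.05, 0, 0.004, 0, 0], [0.05, 0, 0.01, 0, 0], [0.05, 0, 0.017, 0, 0], [0.05, 0, 0.024, 0, 0], [0.05, 0, 0.031, 0, 0], [0.05, 0, 0.038, 0, 0], [0.05, 0, 0.045, 0, 0], [0.05, 0, 0.052, 0, 0], [0.05, 0, 0.059, 0, 0], [0.05, 0, 0.066, 0, 0], [0.05, 0, 0.072, 0, 0], [0.05, 0, 0.072, 0, 0]])

```text
t: 13.6
ee_pos: [0.5738, -0.0268, 0.066]
orientation: [[0.999, 0.037, 0.0], [0.037, -0.999, -0.0], [0.0, 0.0, -1.0]]
contact_force: [0.8, 0.3, -2.2]
width: 0.126
```

Run:
```python
from h import *
s=read_state();print(s["ee_pos"],s["contact_force"],s["ft_torque"],s["width"])
p=snapshot("scene"); save(p,"a4",(190,130,330,250),5)
```

```text
[ 0.57378393 -0.02681663  0.065972  ] [ 0.84497071  0.3475425  -2.15882394] [-0.18098438 -0.05234338 -0.03511964] 0.1257268503236133
```

View pics/a4.png

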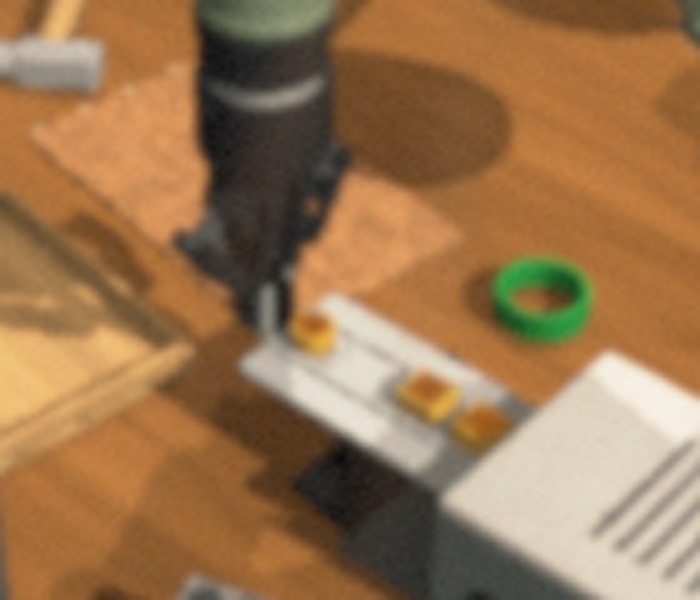

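Three pieces show on the level carrier: round at (313,332), squares at (428,393) and (484,425). The carrier is nearly clear, so I'll draw it a bit further, lift and carry it to the mat.

step_arm(commands=[[0.05, 0, 0.006, 0, 0], [0.05, 0, 0.014, 0, 0], [0.05, 0, 0.018, 0, 0], [0.05, 0, 0.02, -0.002, 0], [0.05, 0, 0.02, -0.008, 0], [0.05, -0.004, 0.024, -0.014, 0], [0.05, -0.012, 0.034, -0.016, 0.6], [0.05, -0.024, 0.05, -0.016, 1.6], [0.05, -0.038, 0.068, -0.016, 2.6], [0.05, -0.052, 0.088, -0.016, 3.6], [0.05, -0.066, 0.108, -0.016, 4.6], [0.05, -0.08, 0.128, -0.016, 5.6]])

```text
t: 15.15
ee_pos: [0.497, -0.1586, 0.0819]
orientation: [[0.998, -0.062, -0.001], [-0.062, -0.998, -0.0], [-0.001, 0.0, -1.0]]
contact_force: [0.5, -0.8, -1.3]
width: 0.122
```

Run:
```python
from h import *
s=read_state();print(s["ee_pos"],s["contact_force"],s["ft_torque"],s["width"])
print(go((.4416,-.2525,.03),-6.5))
```

```text
[ 0.49701569 -0.15862759  0.08185945] [ 0.49354031 -0.79469558 -1.32914676] [-0.21201639 -0.00592623 -0.0457527 ] 0.12173264145912577
([-49.4, 97.1, 51.9], np.float64(2.9))
```

step_arm(commands=[[0.05, -0.009, 0.018, 0, 0.6], [0.05, -0.018, 0.036, 0, 1.2], [0.05, -0.028, 0.055, 0, 1.8], [0.05, -0.038, 0.073, 0.004, 2.4], [0.05, -0.046, 0.088, 0.012, 3], [0.05, -0.05, 0.096, 0.022, 3], [0.05, -0.051, 0.098, 0.032, 3], [0.05, -0.051, 0.098, 0.042, 3], [0.05, -0.051, 0.098, 0.05, 3], [0.05, -0.051, 0.098, 0.055, 3], [0.05, -0.051, 0.098, 0.055, 3], [0.05, -0.051, 0.098, 0.055, 3]])

```text
t: 16.65
ee_pos: [0.4421, -0.2519, 0.0272]
orientation: [[0.994, -0.112, 0.0], [-0.112, -0.994, -0.0], [0.0, 0.0, -1.0]]
contact_force: [0.5, 0.1, -1.2]
width: 0.126
```

Run:
```python
from h import *
s=read_state();print(s["ee_pos"],s["contact_force"],s["ft_torque"],s["width"])
p=snapshot("scene"); save(p,"a5",(170,110,290,220),6)
```

```text
[ 0.44205796 -0.25193032  0.02718945] [ 0.50460252  0.14259866 -1.18526222] [-0.1800644  -0.02713418 -0.03294284] 0.12567600370663642
```

View pics/a5.png

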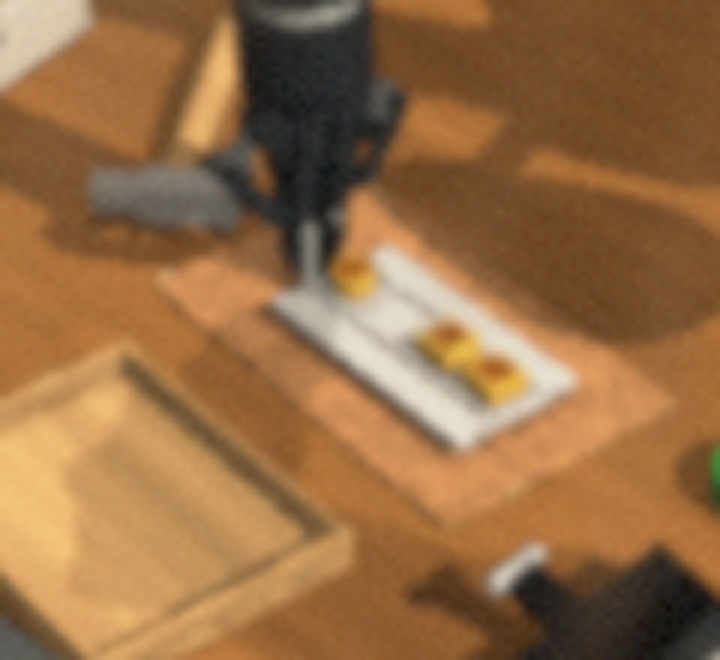

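The carrier is over the middle of the mat. I'll lower it and look for contact.

step_arm(commands=[[0.05, 0, 0, 0.003, 0], [0.05, 0, 0, 0.005, 0], [0.05, 0, 0, 0.0065, 0], [0.05, 0, 0, 0.0072, 0], [0.05, 0, 0, 0.0075, 0], [0.05, 0, 0, 0.0075, 0]])

```text
t: 17.45
ee_pos: [0.4418, -0.2519, 0.0197]
orientation: [[0.994, -0.112, 0.0], [-0.112, -0.994, -0.0], [0.0, 0.0, -1.0]]
contact_force: [-0.3, 0.6, 1.6]
width: 0.118
```

Run:
```python
from h import *
s=read_state();print(s["ee_pos"],s["contact_force"],s["ft_torque"],s["width"])
```

```text
[ 0.44176723 -0.25193408  0.01967828] [-0.26017983  0.58377896  1.61783911] [0.09729281 0.22606349 0.01972443] 0.11804509240773771
```

step_arm(commands=[[0.2, 0, 0, 0, 0], [0.4, 0, 0, 0, 0], [0.4, 0, 0, 0, 0], [0.4, 0, 0, 0, 0], [0.4, 0, 0, -0.02, 0], [0.4, 0, 0, -0.06, 0], [0.45, 0, 0, -0.1, 0], [0.45, -0.03, 0, -0.12, 0], [0.45, -0.07, 0, -0.12, 0], [0.45, -0.11, 0, -0.12, 0], [0.45, -0.14, 0, -0.12, 0], [0.45, -0.14, 0, -0.12, 0]], squeeze=40)

```text
t: 18.95
ee_pos: [0.301, -0.2354, 0.1394]
orientation: [[0.993, -0.115, -0.001], [-0.115, -0.993, 0.001], [-0.001, -0.001, -1.0]]
contact_force: [-0.0, 0.4, 0.8]
width: 0.454
```

Run:
```python
from h import *
s=read_state();print(s["ee_pos"])
t=snapshot("top"); c=snapshot("scene")
f=t["frame"].astype(int)
for q in ("piece1","piece2"):
    print(q,"top",[(round(d["p"],2),np.round(d["extent"],1).tolist(),back(t,d["extent"][:2],.024)[0,:2].round(4).tolist()) for d in boxes_of(t,q)])
    print(q,"scene",[(round(d["p"],2),np.round(d["extent"],1).tolist(),back(c,d["extent"][:2],.018)[0,:2].round(4).tolist()) for d in boxes_of(c,q)])
for q,z in [("mat",.004),("tray",.022),("carrier",.010)]:
    r=regions_of(t,q)
    if r: print(q,round(r[0]["p"],2),rect(t,r[0]["mask"],z))
save(t,"b1",(250,140,350,260),6)
```

```text
[ 0.3010179  -0.23537831  0.13943923]
piece1 top [(0.56, [276.4, 223.6, 10.6, 2.9], [0.4548, -0.0936]), (0.49, [309.2, 223.8, 8.6, 9.3], [0.4531, -0.2149]), (0.26, [362.3, 187.1, 12.0, 14.2], [0.5885, -0.4176]), (0.18, [205.0, 194.9, 92.0, 46.1], [0.5636, 0.1712])]
piece1 scene [(0.55, [253.1, 177.9, 12.9, 6.5], [0.4671, -0.084]), (0.44, [242.1, 167.7, 11.9, 8.8], [0.4533, -0.1457])]
piece2 top [(0.56, [276.4, 223.6, 10.6, 2.9], [0.4548, -0.0936]), (0.49, [309.2, 223.8, 8.6, 9.3], [0.4531, -0.2149]), (0.26, [362.3, 187.1, 12.0, 14.2], [0.5885, -0.4176]), (0.18, [205.0, 194.9, 92.0, 46.1], [0.5636, 0.1712])]
piece2 scene [(0.55, [253.1, 177.9, 12.9, 6.5], [0.4671, -0.084]), (0.44, [242.1, 167.7, 11.9, 8.8], [0.4533, -0.1457])]
mat 0.67 (array([ 449.6, -171.9]), array([269.1, 160.3]), 82.3)
tray 0.72 (array([ 656. , -174.5]), array([200.3, 153.2]), 82.8)
carrier 0.58 (array([574.,  58.]), array([133.4,  79.4]), 0.1)
```

View pics/b1.png

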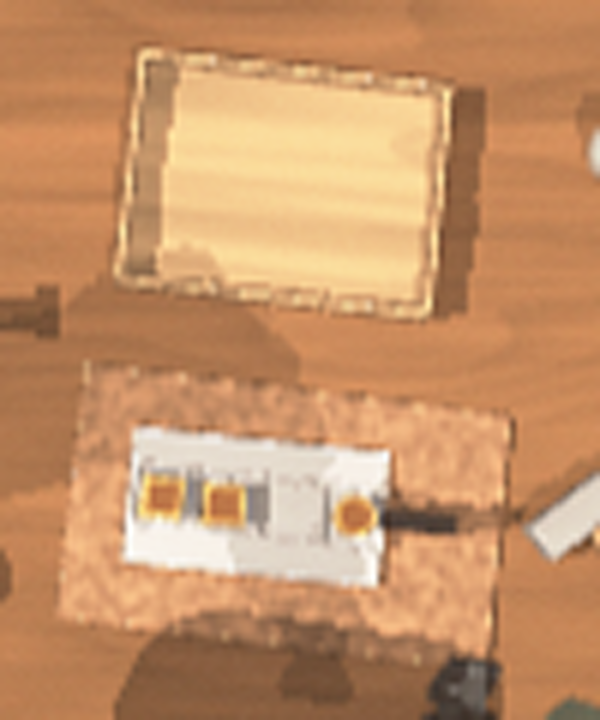

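```bash
cat >> h.py <<'E'
def pieces(t,z=.022,lo=(0,0),hi=(512,384)):
    "centroids of saturated amber/brass blobs"
    h=cv2.cvtColor(t["frame"],cv2.COLOR_RGB2HSV); m=((h[...,1]>165)&(h[...,2]>130)&(h[...,0]<30)).astype(np.uint8)
    M=np.zeros_like(m); M[lo[1]:hi[1],lo[0]:hi[0]]=1; n,l,st,c=cv2.connectedComponentsWithStats(m*M)
    return [(int(st[i,4]),c[i].round(1).tolist(),back(t,c[i],z)[0,:2].round(4).tolist()) for i in range(1,n) if st[i,4]>15]
E
python3 - <<'E'
from h import *
t=snapshot("top")
for r in pieces(t,.022,(265,205),(325,240)): print(r)
for c in [(162,496),(225,503),(356,514)]: print(back(t,np.array(c)/6-.42+[250,140],.024)[0,:2].round(4))
# tray by wall outline in world
b=np.array([(148,48),(455,82),(432,316),(116,280)])/6-.42+[250,140]; w=back(t,b,.022)[:,:2]; print(w.round(4).tolist(),w.mean(0))
print("to round",go((.4463,-.2116,.07),-6.5), read_state()["ee_pos"])
E
```

```text
[ 0.4597 -0.0943]
[ 0.4551 -0.1331]
[ 0.4477 -0.2137]
[[0.7429, -0.0902], [0.7195, -0.2841], [0.5705, -0.2648], [0.5947, -0.0679]] [ 0.65688607 -0.17674323]
to round ([139.7, -40.4, 69.4], np.float64(0.1)) [ 0.30299529 -0.23617312  0.13937104]
```

step_arm(commands=[[0.5, 0.04, -0.012, 0, 0], [0.5, 0.09, -0.025, 0, 0], [0.5, 0.13, -0.037, 0.02, 0], [0.5, 0.1405, -0.04, 0.05, 0], [0.5, 0.1405, -0.04, 0.08, 0], [0.5, 0.1405, -0.04, 0.1, 0], [0.5, 0.1405, -0.04, 0.111, 0], [0.5, 0.1405, -0.04, 0.111, 0], [0.3, 0.1405, -0.04, 0.111, 0], [0.2, 0.1405, -0.04, 0.111, 0], [0.15, 0.1405, -0.04, 0.111, 0], [0.15, 0.1405, -0.04, 0.111, 0]], squeeze=30)

```text
t: 20.95
ee_pos: [0.4474, -0.2127, 0.0293]
orientation: [[0.994, -0.113, 0.001], [-0.113, -0.994, -0.001], [0.002, 0.001, -1.0]]
contact_force: [-0.2, 1.2, 7.0]
width: 0.276
```

step_arm(commands=[[0.15, 0, 0, 0, 0], [0.15, 0, 0, -0.005, 0], [0.15, 0, 0, -0.03, 0], [0.15, 0, 0, -0.06, 0], [0.15, 0, 0, -0.06, 0]])

```text
t: 21.58
ee_pos: [0.4483, -0.2132, 0.0905]
orientation: [[0.994, -0.112, 0.004], [-0.112, -0.994, -0.002], [0.004, 0.002, -1.0]]
contact_force: [0.1, -0.2, -0.1]
width: 0.285
```

Run:
```python
from h import *
s=read_state();print(s["ee_pos"],s["contact_force"],s["width"])
print("tray -60",go((.6495,-.234,.09),-7.2)); print("tray -60 dn",(.6495,-.234))
print(go((.455,-.1325,.09),-6.5))
```

```text
[ 0.44826612 -0.21319524  0.09054682] [ 0.05316327 -0.24530651 -0.10008003] 0.28507138080970107
tray -60 ([202.3, -1.9, 1.3], np.float64(0.7))
tray -60 dn (0.6495, -0.234)
([-2.4, -80.9, 0.4], np.float64(0.0))
```

step_arm(commands=[[0.15, 0.04, 0, 0, 0], [0.15, 0.09, 0, 0, 0], [0.15, 0.14, -0.001, 0, 0], [0.15, 0.185, -0.002, 0, 0], [0.15, 0.202, -0.002, 0.01, 0], [0.15, 0.202, -0.002, 0.035, 0], [0.15, 0.202, -0.002, 0.055, 0], [0.15, 0.202, -0.002, 0.064, 0], [0.15, 0.202, -0.002, 0.0655, 0], [0.15, 0.202, -0.002, 0.0655, 0]])

```text
t: 22.82
ee_pos: [0.6473, -0.2329, 0.0232]
orientation: [[0.994, -0.113, -0.0], [-0.113, -0.994, 0.0], [-0.0, -0.0, -1.0]]
contact_force: [-0.6, 0.1, 1.7]
width: 0.279
```

step_arm(commands=[[0.35, 0, 0, 0, 0], [0.45, 0, 0, 0, 0], [0.45, 0, 0, 0, 0], [0.45, 0, 0, -0.03, 0], [0.45, 0, 0, -0.06, 0], [0.45, -0.05, -0.02, -0.07, 0], [0.45, -0.1, -0.05, -0.07, 0], [0.45, -0.15, -0.08, -0.07, 0], [0.45, -0.205, -0.08, -0.07, 0], [0.45, -0.205, -0.08, -0.07, 0], [0.45, -0.205, -0.08, -0.07, 0]])

```text
t: 24.2
ee_pos: [0.4542, -0.131, 0.0936]
orientation: [[0.994, -0.113, 0.002], [-0.113, -0.994, -0.001], [0.002, 0.001, -1.0]]
contact_force: [0.6, -0.9, -0.1]
width: 0.451
```

Run:
```python
from h import *
s=read_state();print(s["ee_pos"],s["contact_force"],s["width"])
print(go((.455,-.1325,.029),-6.5))
t=snapshot("top"); save(t,"b2",(250,140,350,240),6)
```

```text
[ 0.45418556 -0.13098851  0.09362325] [ 0.64008971 -0.85690756 -0.05701434] 0.4509070404025231
([0.8, 1.4, 64.6], np.float64(0.0))
```

View pics/b2.png

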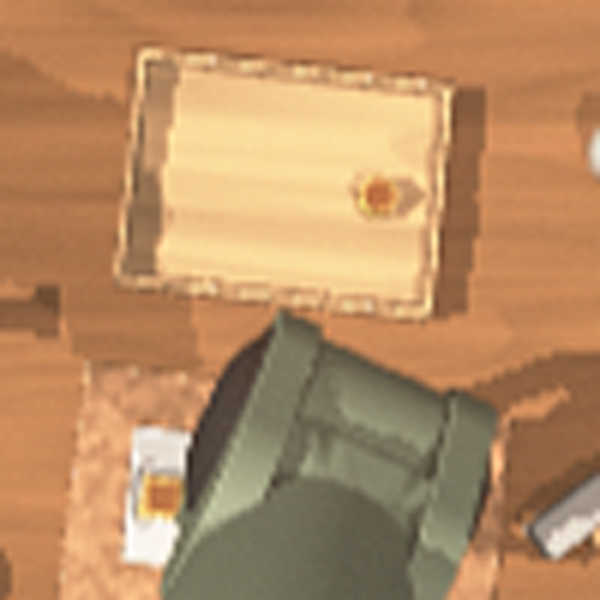

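The round piece is in the tray at crop (380,195), flat. Now the first square.

step_arm(commands=[[0.5, 0.001, 0.001, 0.02, 0], [0.5, 0.001, 0.001, 0.045, 0], [0.5, 0.001, 0.001, 0.06, 0], [0.5, 0.001, 0.001, 0.0645, 0], [0.5, 0.001, 0.001, 0.0645, 0], [0.3, 0.001, 0.001, 0.0645, 0], [0.15, 0.001, 0.001, 0.0645, 0], [0.15, 0.001, 0.001, 0.0645, 0], [0.15, 0.001, 0.001, 0.0645, 0], [0.15, 0.001, 0.001, 0.055, 0], [0.15, 0.001, 0.001, 0.03, 0], [0.15, 0.001, 0.001, 0, 0]], squeeze=30)

```text
t: 25.75
ee_pos: [0.4529, -0.1311, 0.0935]
orientation: [[0.994, -0.113, -0.002], [-0.113, -0.994, 0.001], [-0.002, -0.001, -1.0]]
contact_force: [-0.2, -0.6, -0.3]
width: 0.293
```

Run:
```python
from h import *
s=read_state();print(s["ee_pos"],s["contact_force"],s["width"])
print("tray 0",go((.657,-.1745,.0255),-7.2))
```

```text
[ 0.4529076  -0.13110479  0.0934836 ] [-0.18254325 -0.59011355 -0.34706844] 0.292717333512572
tray 0 ([207.8, 20.2, 67.5], np.float64(0.7))
```

step_arm(commands=[[0.15, 0.04, 0.004, 0, 0], [0.15, 0.09, 0.009, 0, 0], [0.15, 0.14, 0.014, 0, 0], [0.15, 0.19, 0.019, 0, 0], [0.15, 0.206, 0.02, 0.01, 0], [0.15, 0.206, 0.02, 0.035, 0], [0.15, 0.206, 0.02, 0.057, 0], [0.15, 0.206, 0.02, 0.067, 0], [0.15, 0.206, 0.02, 0.068, 0], [0.15, 0.206, 0.02, 0.068, 0]])

```text
t: 27.0
ee_pos: [0.6567, -0.1747, 0.0257]
orientation: [[0.994, -0.113, 0.001], [-0.113, -0.994, -0.0], [0.001, 0.0, -1.0]]
contact_force: [-0.5, 0.6, -1.0]
width: 0.293
```

step_arm(commands=[[0.35, 0, 0, 0, 0], [0.45, 0, 0, 0, 0], [0.45, 0, 0, 0, 0], [0.45, 0, 0, -0.03, 0], [0.45, 0, 0, -0.06, 0], [0.45, -0.05, -0.015, -0.068, 0], [0.45, -0.1, -0.03, -0.068, 0], [0.45, -0.15, -0.045, -0.068, 0], [0.45, -0.2, -0.06, -0.068, 0], [0.45, -0.205, -0.06, -0.068, 0], [0.45, -0.205, -0.06, -0.068, 0], [0.45, -0.205, -0.06, -0.068, 0]])

```text
t: 28.5
ee_pos: [0.4613, -0.0927, 0.0934]
orientation: [[0.994, -0.113, 0.002], [-0.113, -0.994, -0.001], [0.002, 0.001, -1.0]]
contact_force: [0.4, -0.2, -0.6]
width: 0.446
```

Run:
```python
from h import *
s=read_state();print(s["ee_pos"],s["contact_force"],s["width"])
print(go((.46,-.093,.029),-6.5))
t=snapshot("top"); save(t,"b3",(250,140,350,240),6)
c=snapshot("scene")
for q in ("piece1","piece2"): print([(round(d["p"],2),np.round(d["extent"],1).tolist(),back(c,d["extent"][:2],.018)[0,:2].round(3).tolist()) for d in boxes_of(c,q)])
```

```text
[ 0.4613429  -0.09273789  0.0934497 ] [ 0.41016691 -0.19541378 -0.58260674] 0.4463253867094903
([-1.5, 0.4, 64.4], np.float64(0.0))
[(0.55, [251.6, 177.8, 11.1, 12.7], [0.47, -0.088]), (0.53, [177.4, 183.4, 9.1, 10.4], [0.65, -0.236]), (0.38, [269.1, 217.9, 38.5, 34.8], [0.568, 0.072])]
[(0.55, [251.6, 177.8, 11.1, 12.7], [0.47, -0.088]), (0.53, [177.4, 183.4, 9.1, 10.4], [0.65, -0.236]), (0.38, [269.1, 217.9, 38.5, 34.8], [0.568, 0.072])]
```

View pics/b3.png

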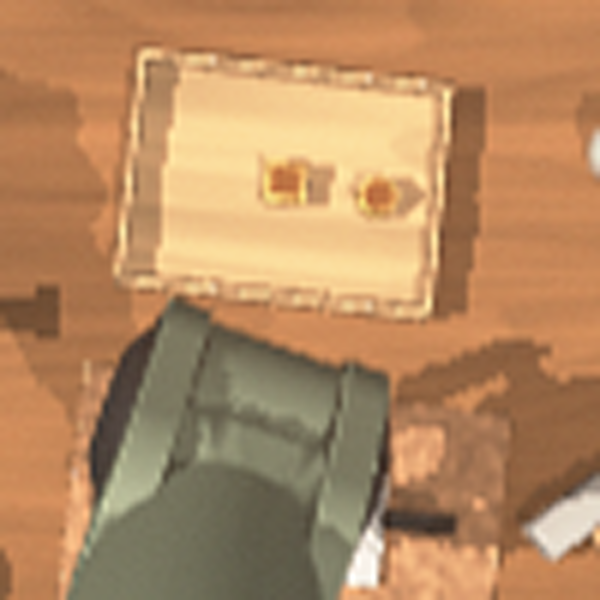

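Two pieces now lie in the tray, at crop (287,182) and (380,195). The last square's scene detection hasn't moved, so I'll pick it next.

step_arm(commands=[[0.5, -0.001, 0.0, 0.02, 0], [0.5, -0.001, 0.0, 0.045, 0], [0.5, -0.001, 0.0, 0.06, 0], [0.5, -0.001, 0.0, 0.0645, 0], [0.5, -0.001, 0.0, 0.0645, 0], [0.3, -0.001, 0.0, 0.0645, 0], [0.15, -0.001, 0.0, 0.0645, 0], [0.15, -0.001, 0.0, 0.0645, 0], [0.15, -0.001, 0.0, 0.0645, 0], [0.15, -0.001, 0.0, 0.055, 0], [0.15, -0.001, 0.0, 0.03, 0], [0.15, -0.001, 0.0, 0, 0]], squeeze=30)

```text
t: 30.2
ee_pos: [0.4577, -0.0915, 0.0937]
orientation: [[0.994, -0.112, -0.001], [-0.112, -0.994, 0.001], [-0.001, -0.0, -1.0]]
contact_force: [-0.9, -1.4, 0.2]
width: 0.293
```

Run:
```python
from h import *
s=read_state();print(s["ee_pos"],s["contact_force"],s["width"])
print("tray +60",go((.6625,-.115,.0255),-7.2))
```

```text
[ 0.4577241  -0.09153385  0.09365351] [-0.87648906 -1.38675735  0.20625759] 0.2928489863028249
tray +60 ([206.2, 0.3, 67.9], np.float64(0.7))
```

After placing, I'll rise and head back toward the bar, lifting high first.

step_arm(commands=[[0.15, 0.04, 0, 0, 0], [0.15, 0.09, 0, 0, 0], [0.15, 0.14, 0, 0, 0], [0.15, 0.19, 0, 0, 0], [0.15, 0.205, 0, 0.01, 0], [0.15, 0.205, 0, 0.035, 0], [0.15, 0.205, 0, 0.057, 0], [0.15, 0.205, 0, 0.067, 0], [0.15, 0.205, 0, 0.068, 0], [0.15, 0.205, 0, 0.068, 0]])

```text
t: 31.45
ee_pos: [0.6625, -0.115, 0.0257]
orientation: [[0.994, -0.112, 0.001], [-0.112, -0.994, -0.0], [0.001, 0.0, -1.0]]
contact_force: [-0.0, -0.8, -0.5]
width: 0.289
```

step_arm(commands=[[0.35, 0, 0, 0, 0], [0.45, 0, 0, 0, 0], [0.45, 0, 0, 0, 0], [0.45, 0, 0, -0.03, 0], [0.45, 0, 0, -0.07, 0], [0.6, 0, 0, -0.1, 0], [0.7, -0.02, -0.03, -0.11, -2], [0.7, -0.05, -0.06, -0.11, -4], [0.7, -0.08, -0.09, -0.11, -6], [0.7, -0.1, -0.11, -0.11, -8.6], [0.7, -0.107, -0.127, -0.11, -8.6], [0.7, -0.107, -0.127, -0.11, -8.6]])

```text
t: 32.95
ee_pos: [0.5705, 0.0242, 0.1353]
orientation: [[0.999, 0.038, 0.001], [0.038, -0.999, -0.0], [0.001, 0.0, -1.0]]
contact_force: [0.8, -0.1, -0.1]
width: 0.699
```

Run:
```python
from h import *
s=read_state();print(s["ee_pos"],s["contact_force"],s["width"])
print(go((.5707,.0242,.033),2.1))
t=snapshot("top"); save(t,"b4",(190,120,350,240),5)
```

```text
[0.57046707 0.02422742 0.13528368] [ 0.75610174 -0.11389171 -0.0513003 ] 0.6994106485840856
([0.2, 0.0, 102.3], np.float64(0.1))
```

View pics/b4.png

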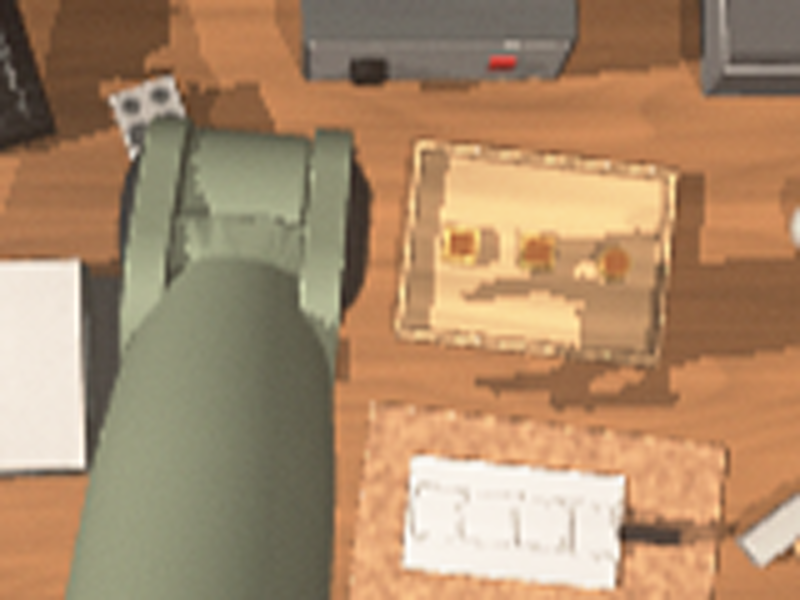

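Three pieces are in the tray and the carrier is empty on the mat. Next I'll pinch the bar and swing the flap up.

step_arm(commands=[[0.75, 0, 0, 0.03, 0], [0.75, 0, 0, 0.06, 0], [0.75, 0, 0, 0.09, 0], [0.75, 0, 0, 0.102, 0], [0.75, 0, 0, 0.102, 0], [0.5, 0, 0, 0.102, 0], [0.3, 0, 0, 0.102, 0], [0.25, 0, 0, 0.102, 0], [0.25, 0, 0, 0.102, 0], [0.25, 0, 0, 0.102, 0]], squeeze=30)

```text
t: 34.25
ee_pos: [0.5709, 0.0231, 0.0343]
orientation: [[0.999, 0.037, 0.002], [0.037, -0.999, -0.001], [0.002, 0.001, -1.0]]
contact_force: [-1.0, 0.1, 5.2]
width: 0.385
```

step_arm(commands=[[0.25, 0, -0.0036, -0.0089, 0], [0.25, 0, -0.0086, -0.018, 0], [0.25, 0, -0.0148, -0.0264, 0], [0.25, 0, -0.022, -0.0339, 0], [0.25, 0, -0.0301, -0.0404, 0], [0.25, 0, -0.039, -0.0458, 0], [0.25, 0, -0.0477, -0.0497, 0], [0.25, 0, -0.0569, -0.0525, 0], [0.25, 0, -0.0663, -0.0542, 0], [0.25, 0, -0.0759, -0.0548, 0], [0.25, 0, -0.0775, -0.0548, 0], [0.25, 0, -0.0775, -0.0548, 0]])

```text
t: 35.75
ee_pos: [0.5678, 0.1015, 0.0886]
orientation: [[0.999, 0.038, 0.002], [0.038, -0.999, 0.001], [0.002, -0.001, -1.0]]
contact_force: [3.4, 0.0, 6.7]
width: 0.387
```

Run:
```python
from h import *
s=read_state();print(s["ee_pos"],s["contact_force"],s["ft_torque"],s["width"])
```

```text
[0.56780301 0.1015474  0.08858059] [3.38209577 0.03633781 6.70268156] [-0.26638998 -0.64225667 -0.03846831] 0.3872038595977774
```

step_arm(commands=[[0.25, 0, -0.001, 0, 0], [0.25, 0, -0.002, 0, 0], [0.25, 0, -0.003, 0, 0], [0.25, 0, -0.003, 0, 0]])

```text
t: 36.25
ee_pos: [0.5677, 0.1038, 0.0885]
orientation: [[0.999, 0.037, 0.002], [0.037, -0.999, 0.0], [0.002, 0.0, -1.0]]
contact_force: [3.9, -1.7, 5.2]
width: 0.384
```

step_arm(commands=[[0.25, 0, -0.001, 0, 0], [0.25, 0, -0.002, 0, 0], [0.25, 0, -0.003, 0, 0], [0.25, 0, -0.003, 0, 0]])

```text
t: 36.75
ee_pos: [0.5677, 0.1046, 0.0885]
orientation: [[0.999, 0.036, 0.001], [0.036, -0.999, -0.005], [0.001, 0.005, -1.0]]
contact_force: [3.4, -8.3, 5.7]
width: 0.384
```

The force rises to 8 N with almost no travel, so the flap is against its stop. I'll release and retreat.

step_arm(commands=[[0.25, 0, 0.002, 0, 0], [0.5, 0, 0.002, 0, 0], [0.75, 0, 0.002, 0, 0], [0.75, 0, 0.002, 0, 0], [0.75, 0, 0.002, -0.02, 0], [0.75, 0, 0.002, -0.06, 0], [0.75, 0, 0.002, -0.11, 0], [0.75, -0.06, 0, -0.15, 0], [0.75, -0.12, 0, -0.15, 0], [0.75, -0.18, 0, -0.15, 0], [0.75, -0.18, 0, -0.15, 0]])

```text
t: 38.12
ee_pos: [0.3813, 0.1003, 0.2369]
orientation: [[0.999, 0.038, -0.005], [0.038, -0.999, 0.0], [-0.005, -0.0, -1.0]]
contact_force: [1.5, 0.4, -0.4]
width: 0.751
```

Run:
```python
from h import *
s=read_state();print(s["ee_pos"],s["contact_force"])
t=snapshot("top"); c=snapshot("scene")
f=t["frame"].astype(int); b=(f.min(2)>150)&(f.max(2)-f.min(2)<35); b[:,:219]=0;b[:,228:]=0;b[:180]=0;b[205:]=0
ys,xs=np.nonzero(b);print("bar px (was 222.5 190.5)",len(xs),xs.mean() if len(xs) else 0,ys.mean() if len(xs) else 0)
f=c["frame"].astype(int);b=(f.min(2)>170); b[:,:270]=0;b[:,285:]=0;b[:195]=0;b[208:]=0;ys,xs=np.nonzero(b);print("scene bar",xs.mean(),ys.mean(),back(c,[xs.mean(),ys.mean()],.092))
print("tray",[rect(t,r["mask"],.022) for r in regions_of(t,"tray")[:1]])
im=np.hstack([cv2.resize(c["frame"][110:250,150:330],(540,420)),cv2.resize(t["frame"][140:260,200:350],(525,420))])
cv2.imwrite("pics/fin.png",cv2.resize(im[:,:,::-1],(800,315)))
```

```text
[0.38126296 0.10028092 0.23690675] [ 1.51542426  0.42234015 -0.37308548]
bar px (was 222.5 190.5) 20 222.5 190.5
scene bar 277.5833333333333 201.70833333333334 [[0.56328028 0.0947052  0.092     ]]
tray [(array([ 656.6, -174.7]), array([200.2, 152.4]), 82.5)]
```

View pics/fin.png

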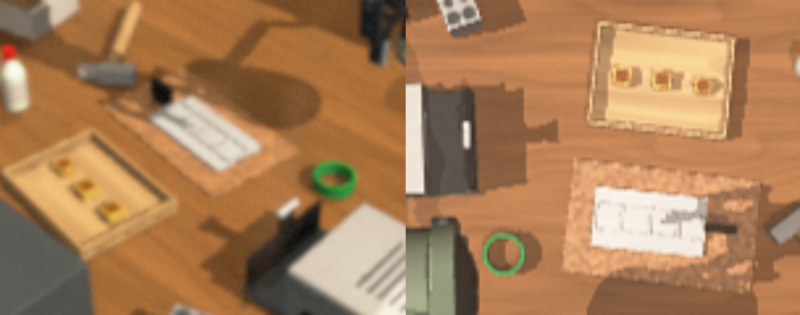

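The final picture shows the flap upright, with the bar at the same pixels as at the start. All three pieces are flat in the tray, and the empty carrier is on the middle of the mat.

Run:
```python
from h import *
print(abs(read_state()["dq"]).max()); print(close_job())
```

```text
0.030011380779479183
the job is handed in; nothing more can be done
None
```

The job is done and handed in at about 38 s of the 208 s allowed; the hand-in returned no verdict.

- **Flap opened and carrier moved:** I pulled the flap down and drew the carrier straight out, with under 3 N on the wrist at each check. I then set it down flat in the middle of the cork mat.
- **Pieces:** Three were present, one round and two square. All three now lie in a line on the wooden tray's floor.
- **Flap closed:** I swung it up to its stop, where the force rose to about 8 N with almost no further travel.

**Last checks:**
- The pull bar showed at the same top-view pixel as before opening, (222.5, 190.5).
- The tray was within about 1 mm of where it was first measured.
- The empty carrier lay lengthwise on the middle of the mat.
- The tape, steel cube and hammer looked unmoved in the last picture. I did not measure the other bystanders again at the end.
- The gripper was clear of everything, with joint speeds at or below 0.03 rad/s at hand-in.

**Disagreements:**
- The two cameras placed the bar about 5 to 7 mm apart; the arm's contact agreed with the top view.
- The networks often missed pieces or reported the wrong thing, such as part of the unit as a piece. For those I relied on the pictures and the carrier's known dimensions.

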